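# Put the hollow punch set back in its tray

### The job

Put the four hollow punches (the ones with an open tube at the working end) back in the blue tray, each lying fully down in the cut-out that matches its size, smallest in the smallest up to largest in the largest; either end may point either way. Leave the solid centre punch and the cold chisel where they lie on the bench.

Things in the scene. Friction and masses are not known exactly. Their poses are not given: they have to be found in the camera images.
- hollow_a: hollow punch, 75 mm long, about 60 g, lying loose: steel, with a square black rubber grip 18 x 18 mm over its middle 30 mm; working end (+x): a round open-mouthed steel tube as wide as the grip, with a dark slug window in its side; other end: slim round struck head. Origin on the axis at mid length, 9.0 mm above what it lies on; x along the tool, z up
- hollow_b: hollow punch, 95 mm long, about 100 g, lying loose: steel, with a square black rubber grip 23 x 23 mm over its middle 38 mm; working end (+x): a round open-mouthed steel tube as wide as the grip, with a dark slug window in its side; other end: slim round struck head. Origin on the axis at mid length, 11.5 mm above what it lies on; x along the tool, z up
- hollow_c: hollow punch, 115 mm long, about 160 g, lying loose: steel, with a square black rubber grip 28 x 28 mm over its middle 46 mm; working end (+x): a round open-mouthed steel tube as wide as the grip, with a dark slug window in its side; other end: slim round struck head. Origin on the axis at mid length, 14.0 mm above what it lies on; x along the tool, z up
- hollow_d: hollow punch, 135 mm long, about 240 g, lying loose: steel, with a square black rubber grip 33 x 33 mm over its middle 54 mm; working end (+x): a round open-mouthed steel tube as wide as the grip, with a dark slug window in its side; other end: slim round struck head. Origin on the axis at mid length, 16.5 mm above what it lies on; x along the tool, z up
- centre_punch: centre punch (solid, not a hollow punch), 105 mm long, about 120 g, lying loose: steel, with a square black rubber grip 23 x 23 mm over its middle 42 mm; working end (+x): a slim solid shank tapering to a point; other end: slim round struck head. Origin on the axis at mid length, 11.5 mm above what it lies on; x along the tool, z up
- cold_chisel: cold chisel (solid, not a hollow punch), 125 mm long, about 180 g, lying loose: steel, with a square black rubber grip 28 x 28 mm over its middle 50 mm; working end (+x): a flat solid blade; other end: slim round struck head. Origin on the axis at mid length, 14.0 mm above what it lies on; x along the tool, z up
- insert_a: grey insert 174 x 68 x 12 mm fixed in the blue tray, one of four side by side at 70.5 mm pitch in any order; in its middle the smallest cut-out (white floor), 95 mm along x by 34 mm along y, 8 mm deep, for the 75 mm hollow punch. Origin under its centre, 4 mm above the bench; cut-out floor 4 mm and top face 12 mm above the origin; no part of the tray stands higher
- insert_b: grey insert 174 x 68 x 12 mm fixed in the blue tray, one of four side by side at 70.5 mm pitch in any order; in its middle the second smallest cut-out (white floor), 115 mm along x by 39 mm along y, 8 mm deep, for the 95 mm hollow punch. Origin under its centre, 4 mm above the bench; cut-out floor 4 mm and top face 12 mm above the origin; no part of the tray stands higher
- insert_c: grey insert 174 x 68 x 12 mm fixed in the blue tray, one of four side by side at 70.5 mm pitch in any order; in its middle the second largest cut-out (white floor), 135 mm along x by 44 mm along y, 8 mm deep, for the 115 mm hollow punch. Origin under its centre, 4 mm above the bench; cut-out floor 4 mm and top face 12 mm above the origin; no part of the tray stands higher
- insert_d: grey insert 174 x 68 x 12 mm fixed in the blue tray, one of four side by side at 70.5 mm pitch in any order; in its middle the largest cut-out (white floor), 155 mm along x by 49 mm along y, 8 mm deep, for the 135 mm hollow punch. Origin under its centre, 4 mm above the bench; cut-out floor 4 mm and top face 12 mm above the origin; no part of the tray stands higher
Things that resemble listed ones, but are neither listed nor needed, are in the scene too. Leave any purple look-alike of the hollow_b alone. What is shaped like the hollow_c but yellow is not meant.

How it is judged:
At the end, for the whole second after the job is handed in: Each hollow punch lies in its own size of cut-out: within 13 mm lengthwise and 11 mm crosswise of its centre, 0.25 rad of its direction (either way round), at most 3 mm above lying on its floor, at rest; centre punch and cold chisel moved under 20 mm and at rest (x of hollow_a in the frame of insert_a between -0.013 and 0.013 m and y of hollow_a in the frame of insert_a between -0.011 and 0.011 m and z of hollow_a in the frame of insert_a between 0.004 and 0.016 m and angle between the x axis of hollow_a and the x axis of insert_a, either way round below 0.25 rad and linear speed of each of hollow_a, hollow_b, hollow_c, hollow_d, centre_punch, cold_chisel below 0.02 m/s and x of hollow_b in the frame of insert_b between -0.013 and 0.013 m and y of hollow_b in the frame of insert_b between -0.011 and 0.011 m and z of hollow_b in the frame of insert_b between 0.004 and 0.0185 m and angle between the x axis of hollow_b and the x axis of insert_b, either way round below 0.25 rad and x of hollow_c in the frame of insert_c between -0.013 and 0.013 m and y of hollow_c in the frame of insert_c between -0.011 and 0.011 m and z of hollow_c in the frame of insert_c between 0.004 and 0.021 m and angle between the x axis of hollow_c and the x axis of insert_c, either way round below 0.25 rad and x of hollow_d in the frame of insert_d between -0.013 and 0.013 m and y of hollow_d in the frame of insert_d between -0.011 and 0.011 m and z of hollow_d in the frame of insert_d between 0.004 and 0.0235 m and angle between the x axis of hollow_d and the x axis of insert_d, either way round below 0.25 rad and distance of each of centre_punch, cold_chisel from where it was at the start of the episode below 0.02 m); the robot touches nothing.
It also fails if it takes over 90 s, if anything falls off the work surface, if the arm or the gripper's body presses on something with over 40 N, if the wrist force passes 120 N, or if a joint passes its speed limit or range.

### The arm

A 6-joint arm with a two-finger parallel gripper is mounted at the origin on the work surface. World frame = base frame: x ahead of the robot, y to its left, z up, the work surface at z = 0. Lengths are in m, angles in rad, forces in N, time in s.
With the tool pointing down it reaches from about 0.15 to 0.775 m from the base axis. Payload 6.1 kg.
Tool frame: the origin (TCP) lies midway between the tips of the shut fingers; the grasp point (between the pads) lies 19 mm behind it; z points along the fingers, y is the line along which they close (so a half turn about z gives the same grasp; the last joint's range is limited). The gripper opens to 85 mm and grips with 20 to 120 N. Pads are 22 mm wide; open, the fingers measure 114 mm over their backs; the gripper's body (76 mm by 85 mm) begins 54 mm behind the grasp point. The pads swing forward as they close: fully open they stand 13 mm farther back than shut.
Start: joints at [1.106, 0.126, -0.04, 1.405, 0, 1.571], TCP at [0.235, 0.469, 0.231] pointing down, gripper open.
Joint ranges: [-2.72, 2.72], [-0.95, 1.95], [-1.27, 1.35], [-1.78, 2.02], [-1.46, 1.47], [-3.14, 3.14]. Speed limits (rad/s): [2.39, 2.39, 3.01, 3.14, 3.14, 3.14].

### API

Orientations are given as [roll, pitch, yaw] about the fixed x, y, z axes, in that order (R = Rz(yaw) Ry(pitch) Rx(roll)).
In Python, from rig import manip, snapshot gives the robot as it stands.
- The arm moves only by the tool step_arm, never from a script. Its argument "series" is a list of rows, each a list of 7 numbers: the shift along the tool's x, y, z in mm, then the turn, a rotation vector about the tool's x, y, z in rad, then the closure, from -1 (fully open) to 1 (shut). A call has 1 to 5 rows; each row shifts and turns the commanded pose from where the row before left it, along the tool's axes as they then stand; what a row does not reach is not made up. A row lasts 1/12 s, in which the tool goes at most 41.7 mm and 7.16 degrees, less where a joint would pass 70% of its speed; a pose out of reach is approached as far as the arm can. A call is refused whole if a number of a shift passes 41.7 or a number of a turn 0.125, either way. A call with a gripper value outside its range is refused whole. The fingers move at their own pace and stop on an object; "squeeze" is the grip in N (left out, the last holds). Time passes only in rows, so rows that do not move let the fingers close. It gives the time, the measured TCP pose, the force, the opening and the grip force at its end, in the units of the state.
- manip.read_state(): the state, without advancing time (a new reading comes with each control period).
- snapshot(name): name is "scene" or "side" or "wrist"; returns a dict with "img" (480x640x3 uint8, red, green, blue), "fx", "fy", "cx", "cy" (pixels), "extrinsics" (4x4, takes a point from camera to world coordinates). Camera axes: x right, y down, z forward; pixel columns grow to the right and rows downward; lengths in m; the calibration is good to about 2 mm. A picture is of the moment at which its call begins. There is no depth.
- manip.close_job(): hands the job in; it is judged then, once.
The state is a dict: "time_s": time; "qpos": joint angles; "joint_vel": joint speeds; "effort": joint torques, N m; "tool_pos": TCP position; "orientation": TCP orientation; "contact_force": force on the tool from outside, world axes, zero at the start; "wrist_torque": the same for the moment, N m; "width": opening from 0.0 (shut) to 1.0 (fully open); "grasp_force": force on a finger pad.
Only numpy, scipy, OpenCV 4.12 (cv2) and the standard library are available. Lean on these libraries where they do the work, as an engineer would, in place of code of your own. Each camera call takes 0.05 s, during which the arm holds its last target. There are 200 camera calls.

## Working session

There is one attempt and no reset: what is moved stays moved. The work goes in short steps, Python scripts to look and compute and a tool call to move; the robot and the scene stay as the last step left them, time stands still between calls to the robot, and variables do not carry over. Pictures are saved under pics/ and viewed, at most 14 in all, crops included, and the job is handed in when it is done.

Besides the shell and the picture viewer there is one more tool, called after "Emit:" as a command line: name --pt "numbers of a row" for each row, then --argument value for the rest. step_arm: Moves the arm, as the interface text tells. Its arguments: {"type":"object","properties":{"series":{"type":"array"},"squeeze":{"type":"number"}},"required":["series"]}

```bash
ls; mkdir -p pics; python3 - <<'E'
from rig import manip, snapshot
import cv2,numpy as np
s=manip.read_state();print(s)
for n in("scene","side"):
    d=snapshot(n);cv2.imwrite(f"pics/{n}0.png",d["img"][:,:,::-1]);print(n,d["fx"],d["cx"],d["cy"],np.round(d["extrinsics"],3).tolist())
E
```

```text
pics
{'time_s': 0.0, 'qpos': array([ 1.10600756e+00,  1.26382584e-01, -4.06131284e-02,  1.40544372e+00,
       -2.18138443e-05,  1.57080021e+00]), 'joint_vel': array([ 0.00050253,  0.00025271, -0.00164865,  0.0007022 ,  0.00072033,
        0.00054169]), 'effort': array([ 2.68448621e-04, -4.35912037e+01,  3.52924275e+01,  1.72370154e-02,
        3.65401695e-05, -1.51525811e-06]), 'tool_pos': array([0.23513606, 0.46891915, 0.2305248 ]), 'orientation': array([-3.13994955e+00,  2.18201896e-05,  2.67680004e+00]), 'contact_force': array([-0.18427988, -0.14578007,  0.39029951]), 'wrist_torque': array([-0.0009383 , -0.00697787, -0.06357025]), 'grasp_force': 0.0, 'width': 0.9997679550680074}
scene 560.9677439445941 316.93065149738896 247.9878901114699 [[0.297, 0.793, -0.533, 1.154], [0.955, -0.255, 0.152, -0.198], [-0.016, -0.554, -0.833, 0.934], [0.0, 0.0, 0.0, 1.0]]
side 582.1355155066819 325.4688638368461 237.15611632073288 [[0.966, -0.199, 0.163, 0.416], [-0.257, -0.728, 0.636, -0.741], [-0.008, -0.656, -0.755, 0.871], [0.0, 0.0, 0.0, 1.0]]
```

View pics/scene0.png

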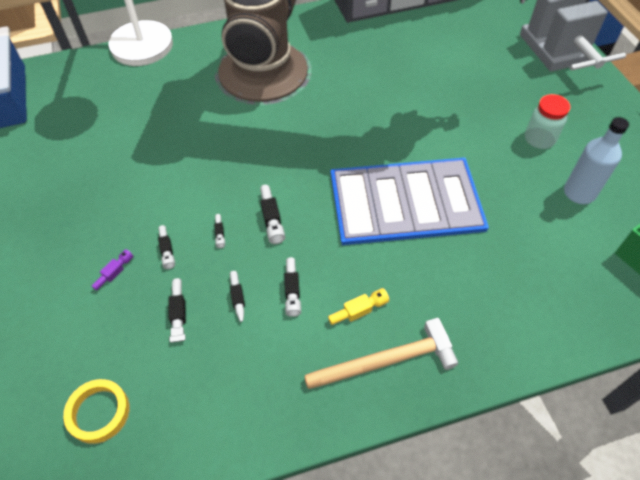

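View pics/side0.png

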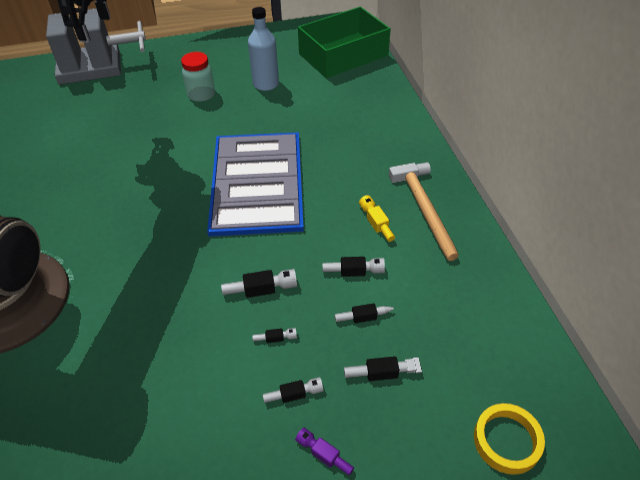

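The scene view shows, left to right, the tray cut-outs d (355,205), b (389,200), c (422,197), a (456,195).

Candidate tools in the scene view:
- d (271,215), c (291,287), b (166,247) and a (219,231) have open tubes.
- The centre punch (237,296) has a point, the chisel (177,310) has a blade, and the purple and yellow look-alikes are excluded.

Next I'll measure, and confirm in a crop.

```bash
cat > vis.py <<'E'
import cv2,numpy as np
from scipy.optimize import least_squares
from rig import manip,snapshot
def proj(d,P):
    P=np.atleast_2d(P);E=np.array(d["extrinsics"]);C=(P-E[:3,3])@E[:3,:3]
    return np.c_[d["fx"]*C[:,0]/C[:,2]+d["cx"],d["fy"]*C[:,1]/C[:,2]+d["cy"]]
def back(d,uv,z):
    E=np.array(d["extrinsics"]);r=E[:3,:3]@np.array([(uv[0]-d["cx"])/d["fx"],(uv[1]-d["cy"])/d["fy"],1])
    return (E[:3,3]+r*(z-E[2,3])/r[2])[:2]
def blobs(m,amin):
    n,l,s,c=cv2.connectedComponentsWithStats(m.astype(np.uint8),connectivity=4)
    return [(c[i],s[i,4],l==i) for i in range(1,n) if s[i,4]>=amin]
def masks(d):
    hsv=cv2.cvtColor(d["img"],cv2.COLOR_RGB2HSV);return (hsv[...,2]<50)&(hsv[...,1]<140),(hsv[...,1]<70)&(hsv[...,2]>90),hsv
E
python3 - <<'E'
from vis import *
seeds={"scene":dict(a=(219,231),b=(166,247),c=(291,287),d=(271,215),cp=(237,296),cc=(177,310)),
"side":dict(a=(275,336),b=(293,391),c=(353,267),d=(258,284),cp=(364,313),cc=(383,369))}
tr={"scene":dict(d=(355,205),b=(389,200),c=(422,197),a=(456,195)),"side":dict(d=(256,214),b=(256,190),c=(257,168),a=(258,146))}
H=dict(a=.009,b=.0115,c=.014,d=.0165,cp=.0115,cc=.014);L=dict(a=75,b=95,c=115,d=135,cp=105,cc=125)
cut=dict(a=(.095,.034),b=(.115,.039),c=(.135,.044),d=(.155,.049))
D={n:snapshot(n) for n in seeds};meas={}
for n,d in D.items():
    k,w,hsv=masks(d)
    kb=blobs(k,30);wb=blobs(w,8)
    for t,s in seeds[n].items():
        b=min(kb,key=lambda q:np.hypot(*(q[0]-s)));p=back(d,b[0],H[t])
        ends=[]
        for c,A,m in wb:
            e=back(d,c,H[t])
            if .015<np.hypot(*(e-p))<L[t]/2000 and A<900: ends.append((e,A))
        # axis from PCA of back-projected all pixels
        P=np.array([e for e,_ in ends])
        x=[(np.round(e,4).tolist(),int(A)) for e,A in ends]
        yaw=None
        if len(P)>=2:
            i,j=max(((i,j) for i in range(len(P)) for j in range(i)),key=lambda q:np.hypot(*(P[q[0]]-P[q[1]])))
            v=P[i]-P[j];yaw=np.arctan2(v[1],v[0])%np.pi
        print(n,t,b[0].round(1),b[1],p.round(4),"yaw",yaw,x)
    ww=blobs((hsv[...,1]<40)&(hsv[...,2]>200),60)
    for t,s in tr[n].items():
        b=min(ww,key=lambda q:np.hypot(*(q[0]-s)));meas[n,t]=b[0];print(n,t,b[0].round(1),b[1],back(d,b[0],.008).round(4))
order=["d","b","c","a"]
def res(p,full=False):
    r=[]
    X=np.array([np.cos(p[2]),np.sin(p[2])]);Y=np.array([-X[1],X[0]])
    for i,t in enumerate(order):
        c=p[:2]+Y*(i-1.5)*.0705*sg
        l,w=cut[t]
        for n in D:
            q=[proj(D[n],[np.r_[c+a*l/2*X+b*w/2*Y,z] for a,b in((1,1),(-1,1),(-1,-1),(1,-1))]).astype(np.float32) for z in(.008,.016)]
            _,I=cv2.intersectConvexConvex(*q);m=cv2.moments(I)
            r+=list(np.array([m["m10"],m["m01"]])/m["m00"]-meas[n,t])
    return np.array(r)
A=back(D["scene"],meas["scene","d"],.008);B=back(D["scene"],meas["scene","a"],.008)
v=B-A;sg=1;y0=np.arctan2(-v[0],v[1])
s=least_squares(res,[*((A+B)/2),y0],diff_step=1e-4);print("tray",s.x.round(4),s.fun.round(1).tolist())
X=np.array([np.cos(s.x[2]),np.sin(s.x[2])]);Y=np.array([-X[1],X[0]])
for i,t in enumerate(order):print(t,(s.x[:2]+Y*(i-1.5)*.0705).round(4))
im=D["scene"]["img"][170:350,80:320,::-1];cv2.imwrite("pics/crop1.png",cv2.resize(im,None,fx=3.3,fy=3.3,interpolation=cv2.INTER_CUBIC))
E
```

```text
scene a [264.3 207.5] 36 [ 0.432  -0.1039] yaw None []
scene b [181.2 307.9] 108 [ 0.6141 -0.3088] yaw None [([0.6587, -0.3245], 321)]
scene c [287.6 288.7] 31 [ 0.6363 -0.1102] yaw 2.911235598038538 [([0.5872, -0.0908], 155), ([0.6729, -0.1108], 332)]
scene d [264.3 207.5] 36 [ 0.4379 -0.1046] yaw 3.0720669960707756 [([0.3981, -0.0919], 159), ([0.5042, -0.0993], 380)]
scene cp [287.6 288.7] 31 [ 0.6349 -0.1099] yaw None [([0.6716, -0.1106], 332)]
scene cc [181.2 307.9] 108 [ 0.6155 -0.3085] yaw 2.9885588656888356 [([0.5679, -0.3099], 180), ([0.6601, -0.3241], 321)]
scene d [355.2 205.2] 1549 [0.4839 0.0784]
scene b [390.3 203. ] 1547 [0.5009 0.1501]
scene c [423.  198.5] 1613 [0.5109 0.2194]
scene a [457.  194.7] 1718 [0.5236 0.2913]
side a [274.1 335.7] 231 [ 0.4593 -0.2074] yaw 3.0052647227936693 [([0.4863, -0.21], 115), ([0.4331, -0.2027], 86)]
side b [292.4 391.3] 447 [ 0.4667 -0.3171] yaw 3.1358316651781335 [([0.5017, -0.3161], 213), ([0.4331, -0.3157], 159)]
side c [352.9 266.6] 492 [ 0.6312 -0.1027] yaw 2.9090560005478636 [([0.6734, -0.1105], 219), ([0.5929, -0.0915], 156)]
side d [258.5 283.8] 719 [ 0.4535 -0.0975] yaw 3.068998258774271 [([0.5035, -0.0993], 315), ([0.4059, -0.0922], 235)]
side cp [364.3 313.3] 401 [ 0.6213 -0.2059] yaw 3.067631967748817 [([0.6568, -0.2068], 105), ([0.5849, -0.2015], 141)]
side cc [382.3 368.6] 695 [ 0.6168 -0.3177] yaw 2.9883382963660132 [([0.6628, -0.3234], 288), ([0.5738, -0.3096], 242)]
side d [256.  215.1] 1055 [0.4809 0.0811]
side b [256.6 190.7] 506 [0.4949 0.1506]
side c [257.  168.1] 604 [0.5086 0.2201]
side a [257.2 147.1] 245 [0.522  0.2895]
tray [ 0.503   0.1833 -0.1942] [0.6, -0.4, 0.8, -0.8, -1.1, -1.9, 0.6, -0.8, -0.4, -0.3, 0.6, -0.7, -1.4, -0.3, 0.7, -0.7]
d [0.4826 0.0795]
b [0.4962 0.1487]
c [0.5098 0.2179]
a [0.5234 0.287 ]
```

View pics/crop1.png

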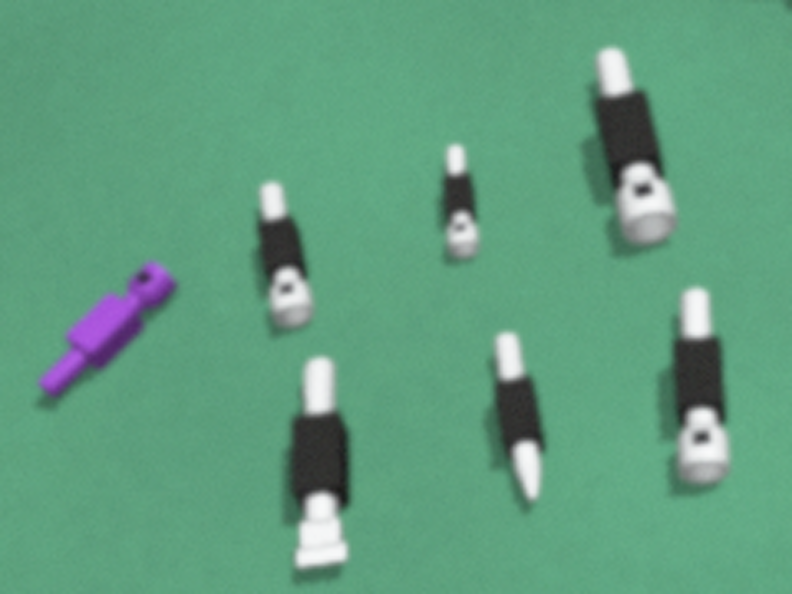

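The crop confirms open tubes with slug windows on all four. Sizes in crop pixels are a (460,200) smallest, b (285,255), c (700,385) and d (635,145) largest. The pointed tool (520,415) and the bladed tool (322,460) stay. Next I'll fix the thresholds for the brighter scene camera.

```bash
cat > meas.py <<'E'
from vis import *
H=dict(a=.009,b=.0115,c=.014,d=.0165,cp=.0115,cc=.014);L=dict(a=.075,b=.095,c=.115,d=.135,cp=.105,cc=.125)
def tools(d,n,guess,tv):
    """grip-blob centre + yaw by PCA of the grip and of the steel ends, on plane z=H"""
    hsv=cv2.cvtColor(d["img"],cv2.COLOR_RGB2HSV).astype(int);hue,s,v=hsv[...,0],hsv[...,1],hsv[...,2]
    black=(v<tv)&(d["img"].max(2).astype(int)-d["img"].min(2)<25);steel=(s<70)&(v>100)
    for t,g in guess.items():
        uv=proj(d,np.r_[g,H[t]])[0]
        bl=blobs(black,20);
        b=min(bl,key=lambda q:np.hypot(*(q[0]-uv)));p=back(d,b[0],H[t])
        ys,xs=np.nonzero(steel|b[2]);Q=np.array([back(d,(x,y),H[t]) for x,y in zip(xs,ys) if np.hypot(x-b[0][0],y-b[0][1])<90])
        Q=Q[np.hypot(*(Q-p).T)<L[t]*.56]
        w,V=np.linalg.eigh(np.cov(Q.T));ax=V[:,1]*np.sign(V[0,1]);u=(Q-p)@ax
        far=Q[u>.25*L[t]].mean(0)-Q[u<-.25*L[t]].mean(0)
        print(n,t,b[0].round(1),b[1],"grip",p.round(4),"yaw pca",np.arctan2(ax[1],ax[0]).round(3),"ends",np.arctan2(far[1],far[0]).round(3),"span",u.min().round(3),u.max().round(3))
E
python3 - <<'E'
from meas import *
g=dict(a=(.459,-.207),b=(.467,-.316),c=(.631,-.102),d=(.4535,-.0975),cp=(.621,-.206),cc=(.617,-.318))
for n,tv in(("scene",85),("side",60)): tools(snapshot(n),n,g,tv)
d=snapshot("scene");print(d["img"][215,271],d["img"][205,355],d["img"][170,375],d["img"][231,219])
for th in (225,240): print([(c.round(1).tolist(),int(a)) for c,a,_ in blobs(d["img"].min(2)>th,150)])
E
```

```text
scene a [218.3 228.6] 81 grip [ 0.4555 -0.2063] yaw pca -0.134 ends -0.136 span -0.04 0.042
scene b [164.4 244.2] 168 grip [ 0.462  -0.3168] yaw pca -0.007 ends -0.009 span -0.05 0.053
scene c [291.1 283.7] 283 grip [ 0.6279 -0.1011] yaw pca -0.231 ends -0.232 span -0.06 0.064
scene d [269.5 210.1] 341 grip [ 0.4476 -0.0961] yaw pca -0.074 ends -0.073 span -0.072 0.075
scene cp [236.4 294.8] 214 grip [ 0.6183 -0.2051] yaw pca -0.078 ends -0.077 span -0.056 0.056
scene cc [176.2 308.2] 390 grip [ 0.6133 -0.3174] yaw pca -0.148 ends -0.152 span -0.066 0.068
side a [274.1 335.6] 232 grip [ 0.4593 -0.2072] yaw pca -0.133 ends -0.135 span -0.038 0.038
side b [292.4 391.3] 452 grip [ 0.4667 -0.317 ] yaw pca 0.0 ends -0.007 span -0.048 0.049
side c [352.8 266.5] 493 grip [ 0.6312 -0.1026] yaw pca -0.218 ends -0.227 span -0.058 0.06
side d [258.5 283.7] 731 grip [ 0.4535 -0.0972] yaw pca -0.066 ends -0.072 span -0.068 0.069
side cp [364.3 313.2] 411 grip [ 0.6214 -0.2058] yaw pca -0.069 ends -0.076 span -0.052 0.052
side cc [382.3 368.6] 697 grip [ 0.6168 -0.3177] yaw pca -0.143 ends -0.153 span -0.062 0.062
[49 47 47] [255 255 254] [129 127 137] [51 52 49]
[([139.9, 40.2], 1753), ([2.6, 56.6], 356), ([422.3, 197.9], 997), ([355.5, 204.5], 1324), ([455.4, 194.3], 516), ([388.9, 200.6], 758), ([441.2, 339.1], 504), ([176.8, 331.6], 162)]
[([143.3, 41.7], 1355), ([125.1, 31.5], 213), ([422.4, 197.9], 929), ([355.6, 204.3], 1247), ([455.4, 194.2], 463), ([389.0, 200.5], 709), ([440.9, 337.9], 410)]
```

```bash
cat > tray.py <<'E'
from vis import *
cut=dict(a=(.095,.034),b=(.115,.039),c=(.135,.044),d=(.155,.049));order="dbca"
def fit(D,tr):
    meas={}
    for n,d in D.items():
        bl=blobs(d["img"].min(2)>(235 if n=="scene" else 200),100)
        for t,s in tr[n].items(): meas[n,t]=min(bl,key=lambda q:np.hypot(*(q[0]-s)))[0]
    def res(p):
        X=np.array([np.cos(p[2]),np.sin(p[2])]);Y=np.array([-X[1],X[0]]);r=[]
        for i,t in enumerate(order):
            c=p[:2]+Y*(i-1.5)*.0705;l,w=cut[t]
            for n in D:
                q=[proj(D[n],[np.r_[c+a*l/2*X+b*w/2*Y,z] for a,b in((1,1),(-1,1),(-1,-1),(1,-1))]).astype(np.float32) for z in(.008,.016)]
                m=cv2.moments(cv2.intersectConvexConvex(*q)[1]);r+=list(np.array([m["m10"],m["m01"]])/m["m00"]-meas[n,t])
        return np.array(r)
    s=least_squares(res,[.503,.183,-.19],diff_step=1e-4);p=s.x;Y=np.array([-np.sin(p[2]),np.cos(p[2])])
    print("tray",p.round(4),"res",s.fun.round(1).tolist());print({t:(p[:2]+Y*(i-1.5)*.0705).round(4).tolist() for i,t in enumerate(order)})
E
cat > go.py <<'E'
# python3 go.py x y z yaw : remaining shift in tool axes (mm) and turn about tool z
import sys,numpy as np
from rig import manip
from scipy.spatial.transform import Rotation as R
s=manip.read_state();x,y,z,yaw=map(float,sys.argv[1:5])
T=R.from_euler("xyz",s["orientation"]);W=R.from_euler("xyz",[np.pi,0,yaw])
print("t",s["time_s"],"pos",s["tool_pos"].round(4),"rpy",s["orientation"].round(3),"q",s["qpos"].round(2),"w",round(s["width"]*85,1),"gf",s["grasp_force"])
print("turn",(T.inv()*W).as_rotvec().round(3),"shift in start axes",(T.inv().apply(np.array([x,y,z])-s["tool_pos"])*1e3).round(1),"shift in goal axes",(W.inv().apply(np.array([x,y,z])-s["tool_pos"])*1e3).round(1))
E
python3 - <<'E'
from tray import *
fit({n:snapshot(n) for n in("scene","side")},{"scene":dict(d=(355,204),b=(389,200),c=(422,198),a=(455,194)),"side":dict(d=(256,215),b=(256,190),c=(257,168),a=(258,147))})
E
python3 go.py .4535 -.0972 .12 3.07
```

```text
tray [ 0.5017  0.1826 -0.1959] res [-0.3, 0.1, -0.0, -0.4, -0.3, 0.1, 0.0, -0.4, -0.3, -0.1, 0.0, -0.4, -0.3, -0.2, 0.3, -0.5]
{'d': [0.4811, 0.0789], 'b': [0.4948, 0.1481], 'c': [0.5085, 0.2172], 'a': [0.5223, 0.2864]}
t 0.45 pos [0.2353 0.4693 0.2312] rpy [-3.141  0.     2.677] q [ 1.11  0.13 -0.04  1.41 -0.    1.57] w 84.9 gf 0.0
turn [-0.    -0.    -0.393] shift in start axes [-449.  -408.5  111.3] shift in goal axes [-258.2 -549.4  111.2]
```

Emit:
step_arm --pt "0 0 0 0 0 -0.12 -1" --pt "0 0 0 0 0 -0.12 -1" --squeeze 70

```text
time_s: 0.62
tool_pos: [0.2353, 0.4693, 0.2313]
orientation: [3.142, 0.0, 2.922]
contact_force: [-0.1, -0.5, -0.5]
width: 1.001
grasp_force: 0.0
```

```bash
python3 go.py .4535 -.0972 .12 3.07
```

```text
t 0.6167 pos [0.2353 0.4693 0.2313] rpy [3.142 0.    2.922] q [ 1.11  0.13 -0.04  1.41 -0.    1.33] w 85.1 gf 0.0
turn [ 0.     0.    -0.148] shift in start axes [-336.1 -505.5  111.3] shift in goal axes [-258.1 -549.4  111.3]
```

Emit:
step_arm --pt "0 0 0 0 0 -0.074 -1" --pt "0 0 0 0 0 -0.074 -1" --pt "-17.2 -36.6 5 0 0 0 -1" --pt "-17.2 -36.6 5 0 0 0 -1" --pt "-17.2 -36.6 5 0 0 0 -1"

```text
time_s: 1.03
tool_pos: [0.2784, 0.3549, 0.2158]
orientation: [-3.141, 0.0, 3.067]
contact_force: [1.3, 0.1, 0.2]
width: 0.997
grasp_force: 0.0
```

Emit:
step_arm --pt "-17.2 -36.6 5 0 0 0 -1" --pt "-17.2 -36.6 5 0 0 0 -1" --pt "-17.2 -36.6 5 0 0 0 -1" --pt "-17.2 -36.6 5 0 0 0 -1" --pt "-17.2 -36.6 5 0 0 0 -1"

```text
time_s: 1.45
tool_pos: [0.3502, 0.165, 0.1913]
orientation: [3.141, 0.001, 3.065]
contact_force: [1.0, 0.3, -0.5]
width: 0.998
grasp_force: 0.0
```

Emit:
step_arm --pt "-17.2 -36.6 5 0 0 0 -1" --pt "-17.2 -36.6 5 0 0 0 -1" --pt "-17.2 -36.6 5 0 0 0 -1" --pt "-17.2 -36.6 5 0 0 0 -1" --pt "-17.2 -36.6 5 0 0 0 -1"

```text
time_s: 1.87
tool_pos: [0.422, -0.0244, 0.1664]
orientation: [3.141, 0.001, 3.064]
contact_force: [1.1, 0.5, -0.6]
width: 1.0
grasp_force: 0.0
```

```bash
python3 go.py .4535 -.0972 .008 3.07
```

```text
t 1.8667 pos [ 0.422  -0.0244  0.1664] rpy [3.141e+00 1.000e-03 3.064e+00] q [-0.06 -0.06 -0.37  1.26  0.    0.02] w 85.0 gf 0.0
turn [ 0.     0.001 -0.006] shift in start axes [-36.8 -70.2 158.5] shift in goal axes [-36.6 -70.4 158.4]
```

Emit:
step_arm --pt "-17 -34 15 0 0 0 -1" --pt "-17 -34 25 0 0 0 -1" --pt "0 0 30 0 0 0 -1" --pt "0 0 20 0 0 0 -1" --pt "0 0 0 0 0 0 -1"

```text
time_s: 2.28
tool_pos: [0.4464, -0.09, 0.0744]
orientation: [3.141, -0.007, 3.063]
contact_force: [-0.8, -0.4, -0.5]
width: 0.999
grasp_force: 0.0
```

```bash
python3 go.py .4535 -.0972 .008 3.07; python3 -c "
from vis import *
cv2.imwrite('pics/w1.png',snapshot('wrist')['img'][:,:,::-1])"
```

```text
t 2.2833 pos [ 0.4464 -0.09    0.0744] rpy [ 3.141 -0.007  3.063] q [-0.2   0.05 -0.47  1.06  0.   -0.12] w 85.0 gf 0.0
turn [ 0.001 -0.007 -0.007] shift in start axes [-8.1 -6.7 66.3] shift in goal axes [-7.6 -6.7 66.4]
```

View pics/w1.png

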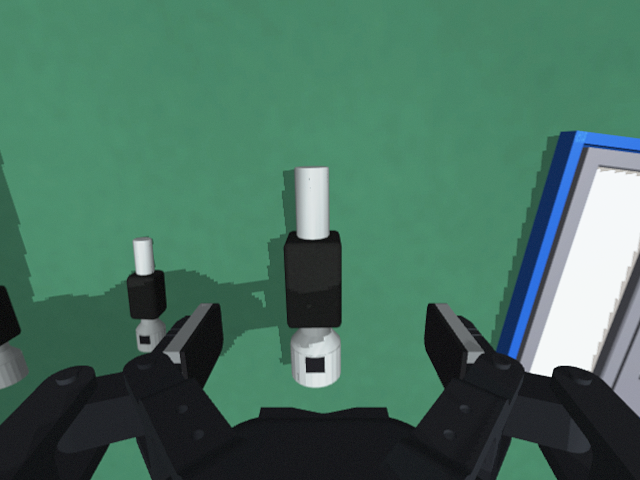

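The wrist view shows hollow_d (grip at 313,280) midway between the fingers. Descending with the correction.

Emit:
step_arm --pt "-7.6 -6.7 10 0 0 -0.007 -1" --pt "0 0 25 0 0 0 -1" --pt "0 0 20 0 0 0 -1" --pt "0 0 8 0 0 0 -1" --pt "0 0 0 0 0 0 -1"

```text
time_s: 2.75
tool_pos: [0.4561, -0.0967, 0.0147]
orientation: [3.142, -0.001, 3.073]
contact_force: [-0.2, 0.3, 1.4]
width: 1.001
grasp_force: 0.0
```

```bash
python3 go.py .4535 -.0972 .008 3.07
```

```text
t 2.75 pos [ 0.4561 -0.0967  0.0147] rpy [ 3.142e+00 -1.000e-03  3.073e+00] q [-0.21  0.12 -0.54  0.91 -0.   -0.14] w 85.1 gf 0.0
turn [ 0.    -0.001  0.003] shift in start axes [ 2.5 -0.6  6.7] shift in goal axes [ 2.5 -0.6  6.7]
```

Emit:
step_arm --pt "2 0 6 0 0 0 -1" --pt "0 0 0 0 0 0 1" --pt "0 0 0 0 0 0 1" --pt "0 0 0 0 0 0 1" --pt "0 0 0 0 0 0 1"

```text
time_s: 3.17
tool_pos: [0.4549, -0.0969, 0.0102]
orientation: [-3.141, 0.001, 3.072]
contact_force: [-0.0, -1.1, 0.3]
width: 0.453
grasp_force: 0.0
```

Emit:
step_arm --pt "0 0 0 0 0 0 1" --pt "0 0 0 0 0 0 1" --pt "0 0 0 0 0 0 1"

```text
time_s: 3.42
tool_pos: [0.4551, -0.0969, 0.0104]
orientation: [-3.142, 0.002, 3.072]
contact_force: [-0.9, 0.4, 6.1]
width: 0.371
grasp_force: 71.1
```

```bash
python3 go.py .4811 .0789 .06 2.946
```

```text
t 3.4167 pos [ 0.4551 -0.0969  0.0104] rpy [-3.142e+00  2.000e-03  3.072e+00] q [-0.21  0.11 -0.55  0.9   0.   -0.14] w 31.6 gf 71.12948656082153
turn [0.    0.002 0.126] shift in start axes [-13.8 177.2 -49.6] shift in goal axes [  8.7 177.5 -49.6]
```

Emit:
step_arm --pt "0 0 -25 0 0 0 1" --pt "0 0 -25 0 0 0.063 1" --pt "0 0 0 0 0 0.063 1" --pt "1.7 35.5 0 0 0 0 1" --pt "1.7 35.5 0 0 0 0 1"

```text
time_s: 3.83
tool_pos: [0.4649, -0.0271, 0.0598]
orientation: [-3.142, 0.001, 2.941]
contact_force: [0.3, 0.7, -2.6]
width: 0.372
grasp_force: 70.4
```

Emit:
step_arm --pt "1.7 35.5 0 0 0 0 1" --pt "1.7 35.5 0 0 0 0 1" --pt "1.7 35.5 0 0 0 0 1" --pt "0 0 0 0 0 0 1" --pt "0 0 0 0 0 0 1"

```text
time_s: 4.25
tool_pos: [0.4802, 0.0805, 0.059]
orientation: [-3.141, -0.001, 2.95]
contact_force: [-0.6, -0.7, -2.2]
width: 0.368
grasp_force: 70.7
```

```bash
python3 go.py .4811 .0789 .020 2.946
```

```text
t 4.25 pos [0.4802 0.0805 0.059 ] rpy [-3.141e+00 -1.000e-03  2.950e+00] q [ 0.17  0.12 -0.44  1.02 -0.    0.36] w 31.3 gf 70.70849418640137
turn [-0.001 -0.001  0.004] shift in start axes [-1.2 -1.4 39. ] shift in goal axes [-1.2 -1.4 39. ]
```

Emit:
step_arm --pt "-1 -1 20 0 0 0 1" --pt "0 0 14 0 0 0 1" --pt "0 0 5 0 0 0 1" --pt "0 0 0 0 0 0 1" --pt "0 0 0 0 0 0 1"

```text
time_s: 4.67
tool_pos: [0.481, 0.0769, 0.0204]
orientation: [-3.141, -0.001, 2.944]
contact_force: [0.3, -0.8, -2.2]
width: 0.367
grasp_force: 70.8
```

Emit:
step_arm --pt "0 0 0 0 0 0 -0.2" --pt "0 0 0 0 0 0 -0.2" --pt "0 0 0 0 0 0 -0.2" --pt "0 0 -20 0 0 0 -0.2" --pt "0 0 -35 0 0 0 -0.2"

```text
time_s: 5.08
tool_pos: [0.4788, 0.0773, 0.0731]
orientation: [-3.139, -0.006, 2.946]
contact_force: [0.5, -0.6, 0.4]
width: 0.603
grasp_force: 0.0
```

```bash
python3 go.py .6312 -.1026 .08 2.917; python3 -c "
from vis import *
cv2.imwrite('pics/w2.png',snapshot('wrist')['img'][:,:,::-1])"
```

```text
t 5.0833 pos [0.4788 0.0773 0.0731] rpy [-3.139 -0.006  2.946] q [ 0.16  0.11 -0.41  1.06 -0.    0.36] w 51.2 gf 0.0
turn [-0.002 -0.006  0.029] shift in start axes [-184.5 -146.8   -7.7] shift in goal axes [-188.7 -141.4   -6.9]
```

View pics/w2.png

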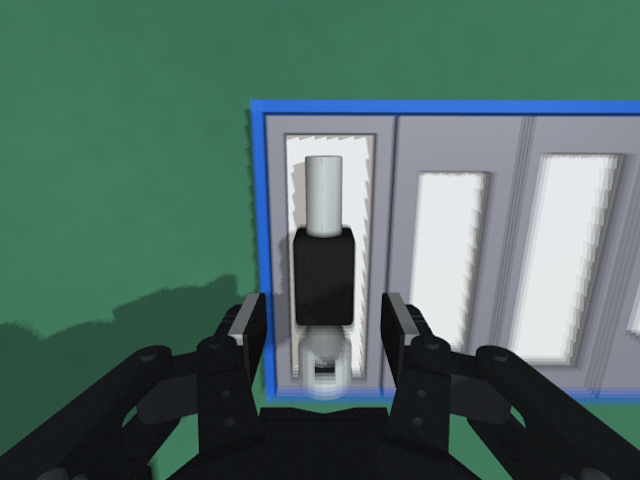

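hollow_d lies in the d cut-out, with its grip at (325,275). Next is hollow_c.

Emit:
step_arm --pt "0 0 0 0 0 0.029 -1" --pt "-31.5 -23.6 0 0 0 0 -1" --pt "-31.5 -23.6 0 0 0 0 -1" --pt "-31.5 -23.6 0 0 0 0 -1" --pt "-31.5 -23.6 0 0 0 0 -1"

```text
time_s: 5.55
tool_pos: [0.5845, -0.0436, 0.0762]
orientation: [3.141, 0.002, 2.918]
contact_force: [0.3, 0.9, 0.6]
width: 0.996
grasp_force: 0.0
```

Emit:
step_arm --pt "-31.5 -23.6 0 0 0 0 -1" --pt "-31.5 -23.6 0 0 0 0 -1" --pt "0 0 0 0 0 0 -1" --pt "0 0 0 0 0 0 -1"

```text
time_s: 5.88
tool_pos: [0.635, -0.1042, 0.0749]
orientation: [3.142, 0.0, 2.914]
contact_force: [0.1, 0.8, 0.2]
width: 1.0
grasp_force: 0.0
```

```bash
python3 go.py .6312 -.1026 .009 2.917
```

```text
t 5.8833 pos [ 0.635  -0.1042  0.0749] rpy [3.142 0.    2.914] q [-0.16  0.39 -0.05  1.14  0.    0.06] w 85.0 gf 0.0
turn [ 0.     0.    -0.003] shift in start axes [ 4.1  0.7 65.9] shift in goal axes [ 4.1  0.7 65.9]
```

Emit:
step_arm --pt "4 1 20 0 0 0 -1" --pt "0 0 25 0 0 0 -1" --pt "0 0 15 0 0 0 -1" --pt "0 0 6 0 0 0 -1" --pt "0 0 0 0 0 0 -1"

```text
time_s: 6.3
tool_pos: [0.6286, -0.0994, 0.0081]
orientation: [-3.142, -0.003, 2.918]
contact_force: [-0.5, -0.7, 0.1]
width: 0.997
grasp_force: 0.0
```

Emit:
step_arm --pt "0 0 0 0 0 0 1" --pt "0 0 0 0 0 0 1" --pt "0 0 0 0 0 0 1" --pt "0 0 0 0 0 0 1" --pt "0 0 0 0 0 0 1"

```text
time_s: 6.72
tool_pos: [0.6309, -0.1007, 0.0106]
orientation: [-3.141, 0.002, 2.917]
contact_force: [-7.2, 1.4, 6.8]
width: 0.311
grasp_force: 69.8
```

Emit:
step_arm --pt "0 0 0 0 0 0 1" --pt "0 0 0 0 0 0 1" --pt "0 0 0 0 0 0 1"

```text
time_s: 6.97
tool_pos: [0.6311, -0.1007, 0.0106]
orientation: [3.141, 0.002, 2.917]
contact_force: [-0.3, 0.8, 5.7]
width: 0.309
grasp_force: 70.0
```

```bash
python3 go.py .5085 .2172 .09 2.946
```

```text
t 6.9667 pos [ 0.6311 -0.1007  0.0106] rpy [3.141e+00 2.000e-03 2.917e+00] q [-0.16  0.42 -0.15  1.    0.    0.07] w 26.3 gf 70.00227570533752
turn [ 0.     0.002 -0.029] shift in start axes [190.2 282.6 -79.7] shift in goal axes [182.  288.  -79.4]
```

Emit:
step_arm --pt "0 0 -25 0 0 0 1" --pt "0 0 -35 0 0 -0.029 1" --pt "20.2 32 -10 0 0 0 1" --pt "20.2 32 -10 0 0 0 1" --pt "20.2 32 0 0 0 0 1"

```text
time_s: 7.38
tool_pos: [0.5902, 0.0059, 0.0916]
orientation: [3.141, 0.003, 2.944]
contact_force: [0.6, 1.3, -1.9]
width: 0.313
grasp_force: 69.4
```

Emit:
step_arm --pt "20.2 32 0 0 0 0 1" --pt "20.2 32 0 0 0 0 1" --pt "20.2 32 0 0 0 0 1" --pt "20.2 32 0 0 0 0 1" --pt "20.2 32 0 0 0 0 1"

```text
time_s: 7.8
tool_pos: [0.5203, 0.1833, 0.0891]
orientation: [-3.141, -0.0, 2.945]
contact_force: [-0.1, -0.5, -2.6]
width: 0.306
grasp_force: 69.4
```

Emit:
step_arm --pt "20.2 32 0 0 0 0 1" --pt "0 0 0 0 0 0 1" --pt "0 0 0 0 0 0 1" --pt "0 0 0 0 0 0 1"

```text
time_s: 8.13
tool_pos: [0.5078, 0.2171, 0.0891]
orientation: [-3.141, -0.0, 2.946]
contact_force: [0.9, 0.0, -1.3]
width: 0.309
grasp_force: 69.6
```

```bash
python3 go.py .5085 .2172 .020 2.946
```

```text
t 8.1333 pos [0.5078 0.2171 0.0891] rpy [-3.141 -0.     2.946] q [ 0.4   0.21 -0.25  1.11 -0.    0.6 ] w 26.3 gf 69.59187269210815
turn [-0.001 -0.     0.   ] shift in start axes [-0.7  0.3 69.1] shift in goal axes [-0.7  0.2 69.1]
```

Emit:
step_arm --pt "0 0 30 0 0 0 1" --pt "0 0 25 0 0 0 1" --pt "0 0 10 0 0 0 1" --pt "0 0 4 0 0 0 1" --pt "0 0 0 0 0 0 1"

```text
time_s: 8.55
tool_pos: [0.5076, 0.2158, 0.0201]
orientation: [-3.14, -0.002, 2.944]
contact_force: [1.4, 0.1, -1.3]
width: 0.308
grasp_force: 69.6
```

Emit:
step_arm --pt "0 0 0 0 0 0 1" --pt "0 0 0 0 0 0 -0.2" --pt "0 0 0 0 0 0 -0.2" --pt "0 0 0 0 0 0 -0.2" --pt "0 0 -20 0 0 0 -0.2"

```text
time_s: 8.97
tool_pos: [0.5062, 0.2165, 0.0379]
orientation: [-3.139, -0.004, 2.946]
contact_force: [-0.9, 0.1, -1.1]
width: 0.596
grasp_force: 0.0
```

Emit:
step_arm --pt "0 0 -35 0 0 0 -0.2" --pt "0 0 -25 0 0 0 -0.2" --pt "0 0 0 0 0 0 -0.2"

```text
time_s: 9.22
tool_pos: [0.511, 0.2187, 0.1066]
orientation: [3.136, 0.008, 2.946]
contact_force: [1.0, 0.1, 0.8]
width: 0.601
grasp_force: 0.0
```

```bash
python3 go.py .4593 -.2072 .09 3.007; python3 -c "
from vis import *
cv2.imwrite('pics/w3.png',snapshot('wrist')['img'][:,:,::-1])"
```

```text
t 9.2167 pos [0.511  0.2187 0.1066] rpy [3.136 0.008 2.946] q [ 0.4   0.2  -0.22  1.14 -0.    0.6 ] w 51.1 gf 0.0
turn [ 0.005  0.008 -0.061] shift in start axes [ -31.9 -427.9   14.6] shift in goal axes [  -5.9 -429.    16.6]
```

View pics/w3.png

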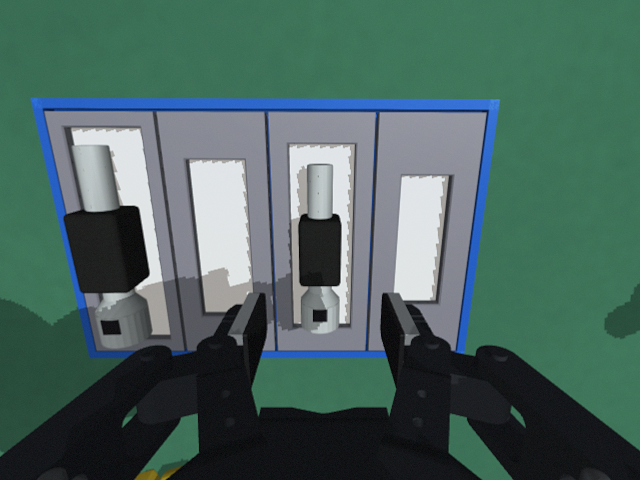

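hollow_c lies in its cut-out, with its grip at (320,250), and d is still in its own at (107,250). Now hollow_a.

Emit:
step_arm --pt "0 0 0 0 0 -0.061 -0.2" --pt "-0.5 -39 0 0 0 0 -1" --pt "-0.5 -39 0 0 0 0 -1" --pt "-0.5 -39 0 0 0 0 -1" --pt "-0.5 -39 0 0 0 0 -1"

```text
time_s: 9.68
tool_pos: [0.4881, 0.0612, 0.0996]
orientation: [-3.141, -0.001, 3.008]
contact_force: [0.5, -0.2, 0.3]
width: 0.998
grasp_force: 0.0
```

Emit:
step_arm --pt "-0.5 -39 0 0 0 0 -1" --pt "-0.5 -39 0 0 0 0 -1" --pt "-0.5 -39 0 0 0 0 -1" --pt "-0.5 -39 0 0 0 0 -1" --pt "-0.5 -39 0 0 0 0 -1"

```text
time_s: 10.1
tool_pos: [0.4644, -0.1327, 0.0999]
orientation: [3.142, -0.0, 3.007]
contact_force: [0.7, 0.5, -0.2]
width: 1.0
grasp_force: 0.0
```

Emit:
step_arm --pt "-0.5 -39 0 0 0 0 -1" --pt "-0.5 -39 0 0 0 0 -1" --pt "0 0 0 0 0 0 -1" --pt "0 0 0 0 0 0 -1" --pt "0 0 0 0 0 0 -1"

```text
time_s: 10.52
tool_pos: [0.4553, -0.2083, 0.0997]
orientation: [3.141, -0.001, 3.006]
contact_force: [0.7, -0.7, 0.6]
width: 1.003
grasp_force: 0.0
```

```bash
python3 go.py .4593 -.2072 .006 3.007
```

```text
t 10.5167 pos [ 0.4553 -0.2083  0.0997] rpy [ 3.141e+00 -1.000e-03  3.006e+00] q [-0.43  0.12 -0.34  1.11  0.   -0.29] w 85.3 gf 0.0
turn [ 0.001 -0.001 -0.001] shift in start axes [-3.9  1.6 93.7] shift in goal axes [-3.8  1.7 93.7]
```

Emit:
step_arm --pt "-4 1.5 30 0 0 0 -1" --pt "0 0 30 0 0 0 -1" --pt "0 0 20 0 0 0 -1" --pt "0 0 8 0 0 0 -1" --pt "0 0 4.5 0 0 0 -1"

```text
time_s: 10.93
tool_pos: [0.4592, -0.2057, 0.0065]
orientation: [3.141, -0.003, 3.009]
contact_force: [0.5, -0.3, 0.4]
width: 1.002
grasp_force: 0.0
```

Emit:
step_arm --pt "0 0 0 0 0 0 -1" --pt "0 0 0 0 0 0 0" --pt "0 0 0 0 0 0 1" --pt "0 0 0 0 0 0 1" --pt "0 0 0 0 0 0 1"

```text
time_s: 11.35
tool_pos: [0.4606, -0.2079, 0.0089]
orientation: [-3.141, 0.002, 3.007]
contact_force: [0.8, 0.7, 0.0]
width: 0.456
grasp_force: 0.0
```

Emit:
step_arm --pt "0 0 0 0 0 0 1" --pt "0 0 0 0 0 0 1" --pt "0 0 0 0 0 0 1" --pt "0 0 0 0 0 0 1"

```text
time_s: 11.68
tool_pos: [0.4603, -0.2079, 0.0087]
orientation: [-3.141, 0.001, 3.007]
contact_force: [-0.7, 0.3, 5.6]
width: 0.182
grasp_force: 69.1
```

```bash
python3 go.py .5223 .2864 .1 2.946
```

```text
t 11.6833 pos [ 0.4603 -0.2079  0.0087] rpy [-3.141e+00  1.000e-03  3.007e+00] q [-0.42  0.19 -0.47  0.91 -0.   -0.29] w 15.5 gf 69.08031463623047
turn [-0.     0.001  0.061] shift in start axes [  5.  498.1 -91.5] shift in goal axes [ 35.3 496.9 -91.3]
```

Emit:
step_arm --pt "0 0 -25 0 0 0 1" --pt "0 0 -35 0 0 0.061 1" --pt "0 0 -30 0 0 0 1" --pt "2.7 38.2 0 0 0 0 1" --pt "2.7 38.2 0 0 0 0 1"

```text
time_s: 12.1
tool_pos: [0.471, -0.1326, 0.1001]
orientation: [-3.141, 0.005, 2.941]
contact_force: [0.9, 1.0, -0.4]
width: 0.182
grasp_force: 68.6
```

Emit:
step_arm --pt "2.7 38.2 0 0 0 0 1" --pt "2.7 38.2 0 0 0 0 1" --pt "2.7 38.2 0 0 0 0 1" --pt "2.7 38.2 0 0 0 0 1" --pt "2.7 38.2 0 0 0 0 1"

```text
time_s: 12.52
tool_pos: [0.4932, 0.0601, 0.0979]
orientation: [3.142, 0.0, 2.946]
contact_force: [0.4, 0.3, 0.1]
width: 0.183
grasp_force: 68.6
```

Emit:
step_arm --pt "2.7 38.2 0 0 0 0 1" --pt "2.7 38.2 0 0 0 0 1" --pt "2.7 38.2 0 0 0 0 1" --pt "2.7 38.2 0 0 0 0 1" --pt "2.7 38.2 0 0 0 0 1"

```text
time_s: 12.93
tool_pos: [0.5171, 0.2502, 0.0977]
orientation: [-3.141, -0.0, 2.946]
contact_force: [0.8, -0.1, -0.5]
width: 0.184
grasp_force: 68.6
```

Emit:
step_arm --pt "2.7 38.2 0 0 0 0 1" --pt "0 0 0 0 0 0 1" --pt "0 0 0 0 0 0 1" --pt "0 0 0 0 0 0 1"

```text
time_s: 13.27
tool_pos: [0.5217, 0.2861, 0.0973]
orientation: [-3.14, -0.001, 2.946]
contact_force: [1.1, 0.0, -1.0]
width: 0.191
grasp_force: 68.7
```

```bash
python3 go.py .5223 .2864 .0185 2.946
```

```text
t 13.2667 pos [0.5217 0.2861 0.0973] rpy [-3.140e+00 -1.000e-03  2.946e+00] q [ 0.5   0.29 -0.13  1.15 -0.    0.7 ] w 16.3 gf 68.73115539550781
turn [-0.001 -0.001  0.   ] shift in start axes [-0.6  0.5 78.8] shift in goal axes [-0.6  0.4 78.8]
```

Emit:
step_arm --pt "0 0 35 0 0 0 1" --pt "0 0 28 0 0 0 1" --pt "0 0 10 0 0 0 1" --pt "0 0 5 0 0 0 1" --pt "0 0 0 0 0 0 1"

```text
time_s: 13.68
tool_pos: [0.5217, 0.2851, 0.0194]
orientation: [-3.14, -0.001, 2.944]
contact_force: [-0.2, 0.7, -0.4]
width: 0.185
grasp_force: 68.7
```

Emit:
step_arm --pt "0 0 0 0 0 0 1" --pt "0 0 0 0 0 0 0.1" --pt "0 0 0 0 0 0 0.1" --pt "0 0 0 0 0 0 0.1" --pt "0 0 -20 0 0 0 0.1"

```text
time_s: 14.1
tool_pos: [0.5204, 0.2854, 0.0374]
orientation: [-3.138, -0.004, 2.946]
contact_force: [-1.5, 0.1, -0.6]
width: 0.451
grasp_force: 0.0
```

Emit:
step_arm --pt "0 0 -35 0 0 0 0.1" --pt "0 0 -25 0 0 0 0.1" --pt "0 0 0 0 0 0 0.1"

```text
time_s: 14.35
tool_pos: [0.5249, 0.288, 0.1065]
orientation: [3.135, 0.007, 2.946]
contact_force: [1.1, 0.5, 0.9]
width: 0.45
grasp_force: 0.0
```

```bash
python3 go.py .4667 -.317 .09 3.135; python3 -c "
from vis import *
cv2.imwrite('pics/w4.png',snapshot('wrist')['img'][:,:,::-1])"
```

```text
t 14.35 pos [0.5249 0.288  0.1065] rpy [3.135 0.007 2.946] q [ 0.5   0.28 -0.12  1.16 -0.    0.7 ] w 38.2 gf 0.0
turn [ 0.005  0.008 -0.189] shift in start axes [ -60.4 -604.9   13.2] shift in goal axes [  54.3 -605.4   16.5]
```

View pics/w4.png

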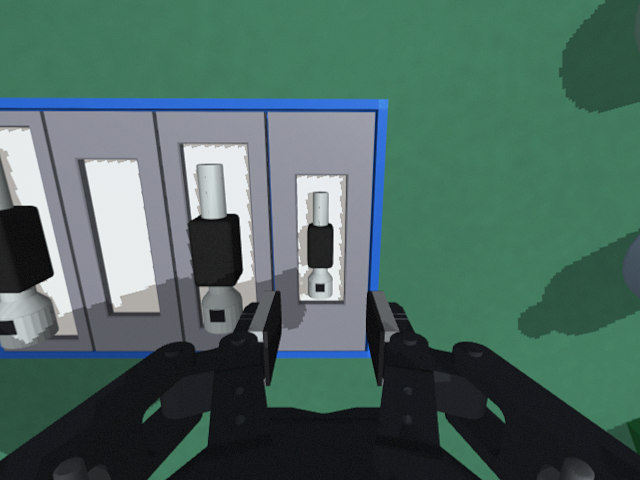

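hollow_a lies in its cut-out, with its grip at (320,245). Now hollow_b.

Emit:
step_arm --pt "0 0 0 0 0 -0.095 0.1" --pt "0 0 0 0 0 -0.094 0.1" --pt "3.6 -40.4 0 0 0 0 -1" --pt "3.6 -40.4 0 0 0 0 -1" --pt "3.6 -40.4 0 0 0 0 -1"

```text
time_s: 14.82
tool_pos: [0.5097, 0.1644, 0.0989]
orientation: [-3.141, -0.001, 3.137]
contact_force: [1.8, -1.6, 0.1]
width: 0.854
grasp_force: 0.0
```

Emit:
step_arm --pt "3.6 -40.4 0 0 0 0 -1" --pt "3.6 -40.4 0 0 0 0 -1" --pt "3.6 -40.4 0 0 0 0 -1" --pt "3.6 -40.4 0 0 0 0 -1" --pt "3.6 -40.4 0 0 0 0 -1"

```text
time_s: 15.23
tool_pos: [0.4902, -0.0383, 0.0994]
orientation: [-3.142, -0.0, 3.135]
contact_force: [1.4, -0.7, -0.2]
width: 0.999
grasp_force: 0.0
```

Emit:
step_arm --pt "3.6 -40.4 0 0 0 0 -1" --pt "3.6 -40.4 0 0 0 0 -1" --pt "3.6 -40.4 0 0 0 0 -1" --pt "3.6 -40.4 0 0 0 0 -1" --pt "3.6 -40.4 0 0 0 0 -1"

```text
time_s: 15.65
tool_pos: [0.4709, -0.2402, 0.0994]
orientation: [3.141, -0.0, 3.135]
contact_force: [0.8, 0.2, 0.5]
width: 1.001
grasp_force: 0.0
```

Emit:
step_arm --pt "3.6 -40.4 0 0 0 0 -1" --pt "3.6 -40.4 0 0 0 0 -1" --pt "0 0 0 0 0 0 -1" --pt "0 0 0 0 0 0 -1" --pt "0 0 0 0 0 0 -1"

```text
time_s: 16.07
tool_pos: [0.4634, -0.3189, 0.0991]
orientation: [3.14, -0.001, 3.134]
contact_force: [-0.5, 0.3, -0.8]
width: 1.0
grasp_force: 0.0
```

```bash
python3 go.py .4667 -.317 .008 3.135
```

```text
t 16.0667 pos [ 0.4634 -0.3189  0.0991] rpy [ 3.140e+00 -1.000e-03  3.134e+00] q [-0.6   0.23 -0.21  1.14  0.   -0.6 ] w 85.0 gf 0.0
turn [ 0.001 -0.001 -0.001] shift in start axes [-3.4  1.8 91.1] shift in goal axes [-3.3  1.9 91.1]
```

Emit:
step_arm --pt "-3.5 2 30 0 0 0 -0.35" --pt "0 0 28 0 0 0 -0.35" --pt "0 0 20 0 0 0 -0.35" --pt "0 0 8 0 0 0 -0.35" --pt "0 0 3.5 0 0 0 -0.35"

```text
time_s: 16.48
tool_pos: [0.4668, -0.3151, 0.0088]
orientation: [3.14, -0.003, 3.137]
contact_force: [-0.4, 0.2, 0.3]
width: 0.672
grasp_force: 0.0
```

Emit:
step_arm --pt "0 0 0 0 0 0 -0.35" --pt "0 0 0 0 0 0 0.2" --pt "0 0 0 0 0 0 1" --pt "0 0 0 0 0 0 1" --pt "0 0 0 0 0 0 1"

```text
time_s: 16.9
tool_pos: [0.4685, -0.3178, 0.0121]
orientation: [-3.14, 0.002, 3.135]
contact_force: [-0.0, 1.4, 6.5]
width: 0.248
grasp_force: 70.1
```

Emit:
step_arm --pt "0 0 0 0 0 0 1" --pt "0 0 0 0 0 0 1" --pt "0 0 0 0 0 0 1"

```text
time_s: 17.15
tool_pos: [0.4685, -0.3179, 0.0121]
orientation: [-3.14, 0.003, 3.135]
contact_force: [-0.5, 1.7, 7.0]
width: 0.246
grasp_force: 70.1
```

```bash
python3 go.py .4948 .1481 .1 2.946
```

```text
t 17.15 pos [ 0.4685 -0.3179  0.0121] rpy [-3.140e+00  3.000e-03  3.135e+00] q [-0.6   0.29 -0.33  0.95  0.   -0.59] w 20.9 gf 70.06096243858337
turn [-0.001  0.003  0.189] shift in start axes [-23.3 466.  -88.4] shift in goal axes [ 64.7 462.2 -87.9]
```

Emit:
step_arm --pt "0 0 -25 0 0 0 1" --pt "0 0 -35 0 0 0.095 1" --pt "0 0 -30 0 0 0.094 1" --pt "5.4 38.5 0 0 0 0 1" --pt "5.4 38.5 0 0 0 0 1"

```text
time_s: 17.57
tool_pos: [0.4735, -0.2411, 0.1033]
orientation: [-3.14, 0.006, 2.941]
contact_force: [0.4, 1.2, -2.3]
width: 0.245
grasp_force: 69.3
```

Emit:
step_arm --pt "5.4 38.5 0 0 0 0 1" --pt "5.4 38.5 0 0 0 0 1" --pt "5.4 38.5 0 0 0 0 1" --pt "5.4 38.5 0 0 0 0 1" --pt "5.4 38.5 0 0 0 0 1"

```text
time_s: 17.98
tool_pos: [0.4828, -0.044, 0.101]
orientation: [3.142, 0.001, 2.945]
contact_force: [0.0, 0.7, -0.9]
width: 0.241
grasp_force: 69.3
```

Emit:
step_arm --pt "5.4 38.5 0 0 0 0 1" --pt "5.4 38.5 0 0 0 0 1" --pt "5.4 38.5 0 0 0 0 1" --pt "5.4 38.5 0 0 0 0 1" --pt "5.4 38.5 0 0 0 0 1"

```text
time_s: 18.4
tool_pos: [0.4938, 0.1504, 0.1011]
orientation: [3.141, 0.001, 2.946]
contact_force: [0.8, -0.2, -1.0]
width: 0.249
grasp_force: 69.3
```

Emit:
step_arm --pt "0 0 0 0 0 0 1" --pt "0 0 0 0 0 0 1" --pt "0 0 0 0 0 0 1"

```text
time_s: 18.65
tool_pos: [0.4937, 0.1484, 0.1005]
orientation: [-3.141, 0.0, 2.946]
contact_force: [0.8, -0.4, -1.8]
width: 0.245
grasp_force: 69.3
```

```bash
python3 go.py .4948 .1481 .022 2.946
```

```text
t 18.65 pos [0.4937 0.1484 0.1005] rpy [-3.141  0.     2.946] q [ 0.29  0.14 -0.31  1.12 -0.    0.49] w 20.8 gf 69.33416247367859
turn [-0.  0.  0.] shift in start axes [-1.2 -0.1 78.5] shift in goal axes [-1.2 -0.1 78.5]
```

Emit:
step_arm --pt "-1 0 35 0 0 0 1" --pt "0 0 28 0 0 0 1" --pt "0 0 10 0 0 0 1" --pt "0 0 5 0 0 0 1" --pt "0 0 0 0 0 0 1"

```text
time_s: 19.07
tool_pos: [0.4944, 0.1471, 0.022]
orientation: [-3.141, -0.001, 2.944]
contact_force: [-0.3, -0.8, -0.4]
width: 0.243
grasp_force: 69.3
```

Emit:
step_arm --pt "0 0 0 0 0 0 1" --pt "0 0 0 0 0 0 0.05" --pt "0 0 0 0 0 0 0.05" --pt "0 0 0 0 0 0 0.05" --pt "0 0 -20 0 0 0 0.05"

```text
time_s: 19.48
tool_pos: [0.493, 0.1478, 0.0403]
orientation: [-3.14, -0.004, 2.946]
contact_force: [0.1, 0.3, 0.3]
width: 0.478
grasp_force: 0.0
```

Emit:
step_arm --pt "0 0 -35 0 0 0 0.05" --pt "0 0 -30 0 0 0 0.05" --pt "0 0 -30 0 0 0 0.05" --pt "0 0 -20 0 0 0 0.05" --pt "0 0 0 0 0 0 0.05"

```text
time_s: 19.9
tool_pos: [0.4973, 0.1492, 0.1631]
orientation: [3.137, 0.008, 2.946]
contact_force: [0.6, 0.9, -0.2]
width: 0.471
grasp_force: 0.0
```

```bash
python3 -c "
from vis import *
cv2.imwrite('pics/w5.png',snapshot('wrist')['img'][:,:,::-1])
cv2.imwrite('pics/side1.png',snapshot('side')['img'][:,:,::-1])"
python3 - <<'E'
from meas import *
tools(snapshot("side"),"side",dict(cp=(.621,-.206),cc=(.617,-.318)),60)
E
```

```text
side cp [364.4 313. ] 414 grip [ 0.6216 -0.2053] yaw pca -0.046 ends -0.059 span -0.052 0.052
side cc [382.3 368.6] 696 grip [ 0.6169 -0.3177] yaw pca -0.145 ends -0.154 span -0.063 0.062
```

View pics/w5.png

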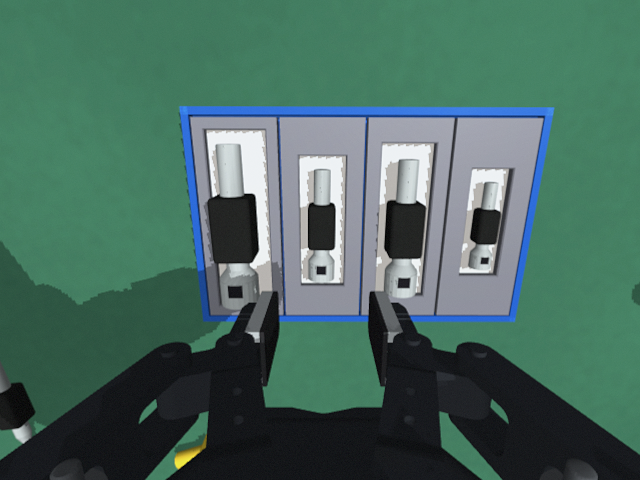

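View pics/side1.png

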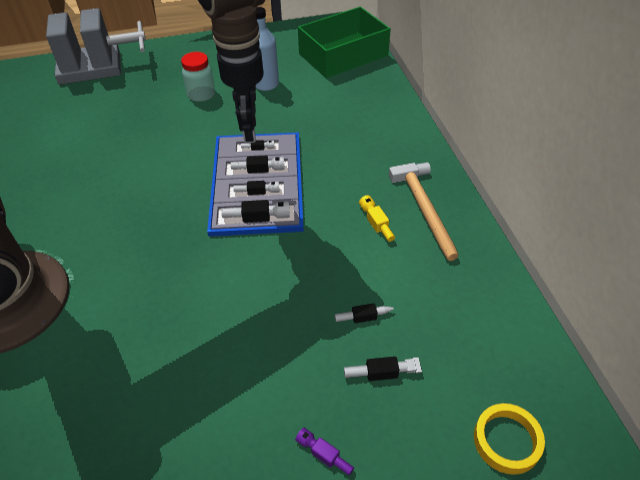

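All four lie in matching cut-outs. In the wrist view they are d (233,230), b (321,225), c (404,230) and a (485,228). The centre punch and chisel have not moved. One numeric check, then I'll hand in.

```bash
python3 - <<'E'
from meas import *
for k in "abcd": H[k]+=.008
C=dict(a=(.5223,.2864),b=(.4948,.1481),c=(.5085,.2172),d=(.4811,.0789))
d=snapshot("side");tools(d,"side",C,60)
img=d["img"];bl=blobs((img.max(2)<60),20);X=np.array([np.cos(-.196),np.sin(-.196)]);Y=np.array([-X[1],X[0]])
for t,c in C.items():
    b=min(bl,key=lambda q:np.hypot(*(q[0]-proj(d,np.r_[c,H[t]])[0])));e=back(d,b[0],H[t])-c
    print(t,"offset mm",round(e@X*1e3,1),round(e@Y*1e3,1),b[1])
s=manip.read_state();print(s["joint_vel"].round(3),s["time_s"])
E
```

```text
side a [257.7 145.3] 107 grip [0.523  0.2848] yaw pca 0.103 ends 0.078 span -0.042 0.041
side b [255.7 187.4] 243 grip [0.4939 0.1488] yaw pca -0.214 ends -0.225 span -0.052 0.053
side c [257. 164.] 354 grip [0.5096 0.2174] yaw pca -0.234 ends -0.239 span -0.064 0.063
side d [255.2 211.1] 586 grip [0.48   0.0767] yaw pca -0.165 ends -0.16 span -0.074 0.075
a offset mm 1.0 -1.5 107
b offset mm -1.0 0.5 243
c offset mm 1.1 0.4 354
d offset mm -0.7 -2.4 586
[-0.001  0.009 -0.013  0.     0.001 -0.001] 20.1
```

Emit:
step_arm --pt "0 0 0 0 0 0 0.05" --pt "0 0 0 0 0 0 0.05" --pt "0 0 0 0 0 0 0.05"

```text
time_s: 20.35
tool_pos: [0.4944, 0.1482, 0.1565]
orientation: [-3.141, -0.001, 2.946]
contact_force: [0.0, 0.9, -0.3]
width: 0.478
grasp_force: 0.0
```

```bash
python3 -c "
from rig import manip
print(manip.close_job())"
```

```text
the job is handed in; nothing more can be done
None
```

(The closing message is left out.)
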